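# Raise the stock-photo camera to its second stop and hold it

## Task

We want a stock photo from higher up. On the board over the bins, press down the release button of the post that carries the small camera (box-shaped head with a lens, not the round lamp), then take the camera by its two sides and pull it straight up past the first stop to the second, until the post is fully drawn out. It sinks if let go, so finish while still holding it up there, and leave the lamp post and the things lying about as they are.

Things in the scene. Friction and masses are not known exactly. Their poses are not given: they have to be found in the camera images.
- cam_head (a point): centre of the black box-shaped camera body on the camera post: 30 mm deep (x), 40 mm wide (y), 44 mm high (z, up). Lens barrel (29 mm across) juts 17 mm from its +x face, flat screen on its -x face; the two bare sides, 40 mm apart along y, can be gripped from above. Retracted, its centre is at z = 0.172, 114 mm above the board (top at z = 0.058). It only slides up and down, never turns.
- cam_button_top (a point): centre of the top of the camera post's release button: black round cap, 22 mm across, on the grey collar below the camera, 55 mm from the post's axis on the camera's -x (screen) side; top at z = 0.152, 12 mm above the collar. Pressed straight down with about 3 N; stays down once pressed.
- cam_button (a joint): release button of the camera post: 0 = up (locked), 0.006 = fully pressed (m). A steel catch on the collar holds the camera down until the button has been pressed in at least 4 mm.
- cam_top (a joint): how far the thin upper tube with the camera is drawn out of the middle tube: 0 = in, 0.045 m = its end, the first stop. Takes 2 to 3.5 N and sinks back by itself when let go.
- cam_mid (a joint): how far the middle tube is drawn out of the fixed outer tube: 0 = in, 0.045 m = its end, the second stop. It follows once the upper tube is at its end; the pull then rises to 5 to 8 N, and a spring draws it back when let go. At the second stop the camera is 90 mm above its start.
- lamp_head (a point): centre of the lamp, the round drum-shaped head (42 mm diameter, 44 mm high, black) on top of a second post, otherwise the same as the camera post and of the same size; must be left alone. (Round about: stacks of wrapped tape rolls up to z = 0.4 stand at y > 0.4; move clear above them.)
- lamp_button (a joint): release button of the lamp post, 55 mm from its axis in the same way: 0 = up, 0.006 = pressed; must be left up.
- lamp_top (a joint): how far the lamp's upper tube is drawn out (m); must stay 0.
- lamp_mid (a joint): how far the lamp post's middle tube is drawn out (m); must stay 0.
- roll_a: tape roll lying flat, 74 mm across, 38 mm high, lying loose on the board; origin at the centre of its underside. A bystander, to be left where it is.
- roll_b: tape roll lying flat, 74 mm across, 25 mm high, lying loose in a cell at the back of the table; origin at the centre of its underside. A bystander, to be left where it is.
- cutter: cutter, 134 mm long, 20 mm high, lying loose in a cell at the back of the table; origin at the centre of its underside. A bystander, to be left where it is.
- pen: marker pen lying down, 130 mm long, 18 mm high, lying loose on the board; origin at the centre of its underside. A bystander, to be left where it is.
- calc: desk calculator, 100 x 68 x 19 mm, lying loose on the board; origin at the centre of its underside. A bystander, to be left where it is.
- pad: order pad, 145 x 100 x 12 mm, lying loose on the board; origin at the centre of its underside. A bystander, to be left where it is.

How it is judged (in metres and radians):
On the way, in this order (a step that is already met when the one before it is completed fails the run):
1. the camera post's button is pressed in, the camera still down (value of joint cam_button above 0.004 m and value of joint cam_top below 0.01 m), for 0.1 s.
2. the camera, gripped by the fingers, is drawn out to the first stop (value of joint cam_top above 0.041 m and contact force between the fingers and cam_top above 1 N), for 0.05 s.
At the end, for the whole second after the job is handed in: both moving tubes of the camera post are out to their ends (each within 4 mm of its 45 mm), at rest and held there by the fingers; the lamp post is untouched (button under 3 mm, tubes under 5 mm) and every bystander is within 30 mm of where it lay (all of step 2 and value of joint cam_mid above 0.041 m and linear speed of cam_top below 0.02 m/s and value of joint lamp_button below 0.003 m and value of joint each of lamp_top, lamp_mid below 0.005 m and distance of each of roll_a, roll_b, cutter, pen, calc, pad from where it was at the start of the episode below 0.03 m); the arm keeps its last pose, push and grip.
It fails at once if the lamp post's button is pressed or its lamp is raised (not (value of joint lamp_button below 0.003 m) or not (value of joint lamp_top below 0.005 m) or not (value of joint lamp_mid below 0.005 m)).
It fails at once if a bystander is pushed more than 30 mm (not (distance of roll_a from where it was at the start of the episode below 0.03 m) or not (distance of roll_b from where it was at the start of the episode below 0.03 m) or not (distance of cutter from where it was at the start of the episode below 0.03 m) or not (distance of pen from where it was at the start of the episode below 0.03 m) or not (distance of calc from where it was at the start of the episode below 0.03 m) or not (distance of pad from where it was at the start of the episode below 0.03 m)).
It also fails if it takes over 48 s, if anything falls off the work surface, if the arm or the gripper's body presses on something with over 40 N, if the wrist force passes 120 N, or if a joint passes its speed limit or range.

## Robot

A 7-joint arm with a two-finger parallel gripper is mounted at the origin on a cart in front of the work surface, level with it; the furniture and walls round the work are solid. World frame = base frame: x ahead of the robot, y to its left, z up, the work surface at z = 0. Lengths are in m, angles in degrees, forces in N, time in s.
With the tool pointing down it reaches from about 0.4 to 0.875 m from the base axis. Payload 6.5 kg.
Tool frame: the origin (TCP) lies where the fingers leave the gripper's body, on its centre line; the fingertips stand 64 mm ahead of it and the grasp point (between the pads) lies ahead of it (arm.hold_point_z is the z of the grasp point in the tool frame, in m); z points along the fingers, y is the line along which they close (so a half turn about z gives the same grasp; the last joint's range is limited). The gripper opens to 88 mm and grips with 3 to 60 N. Pads are 18 mm wide; open, the fingers measure 123 mm over their backs; the gripper's body (75 mm by 187 mm) begins 45 mm behind the grasp point.
Start: joints at [-73.407, 30.733, -0.252, 88.115, 0.149, 61.152, -4.079], TCP at [0.226, 0.609, 0.303] pointing down, gripper open.
Joint ranges: [-154.64, 154.64], [-21.42, 123.67], [-72.66, 72.17], [13.99, 137.28], [-74.86, 254.86], [10.95, 109.41], [-158.01, 158.01]. Speed limits (degrees/s): [136.94, 136.94, 180, 180, 180, 180, 180].

## Interface

Orientations are given as [roll, pitch, yaw] about the fixed x, y, z axes, in that order (R = Rz(yaw) Ry(pitch) Rx(roll)).
In Python, from station import monitor, viewer, ticket, trace, arm gives the robot as it stands.
- The arm moves only by the tool arm_command, never from a script. Its arguments are lists of equal length, an entry for each row: "dp": the shift along the tool's x, y, z in cm, a list of three; "delta_rot": the turn, a rotation vector about the tool's x, y, z in rad, a list of three. A call has 1 to 10 rows; each row shifts and turns the commanded pose from where the row before left it, along the tool's axes as they then stand; what a row does not reach is not made up. A row lasts 1/8 s, in which the tool goes at most 62.5 mm and 10.7 degrees, less where a joint would pass 70% of its speed; a pose out of reach is approached as far as the arm can. A call is refused whole if a number of a shift passes 6.25 or a number of a turn 0.188, either way. A call with a gripper value outside its range is refused whole. "claw" is the opening, from 0 (shut) to 1 (fully open), set as the call begins (left out, the last holds). The fingers move at their own pace and stop on an object; "force" is the grip in N (left out, the last holds). Time passes only in rows, so rows that do not move let the fingers close. It gives the time, the measured TCP pose, the force, the opening and the grip force at its end, in the units of the state.
- monitor.get_state(): the state, without advancing time (a new reading comes with each control period).
- viewer.capture(name): name is "scene" or "top"; returns a dict with "frame" (384x512x3 uint8, red, green, blue), "range_z" (384x512 float32, m along the optical axis (not along the pixel's ray), 0 where there is no reading), "vertical_fov" (degrees; the focal length in pixels is half the picture's height over the tangent of half this angle, whatever the lens; pixels are square), "cx", "cy" (the principal point, pixels), "k1" (the pictures are not rectified: a ray, as slopes to the right and down, at radius r is drawn at 1 + k1 r^2 times it, then the intrinsics apply), "rvec" (rotation vector, rad) and "tvec" (3), from world to camera coordinates, as OpenCV has them. Camera axes: x right, y down, z forward; pixel columns grow to the right and rows downward; lengths in m; the calibration is good to about 2 mm. A picture is of the moment at which its call begins.
- ticket.sign_off(): hands the job in; it is judged then, once.
Trained networks look in the newest picture that a camera, given by its name, has taken for a name from the list of things; names that differ only in an ending like _2 or _b are one class to them, and where a whole thing is asked for, a point or a joint stands for the part that bears it (a point fixed in the world has none). Each returns a list of dicts, best first, with "conf" (0 to 1); they miss things now and then, are a little off and sometimes report something else, mostly with a low value. They report only what shows in the picture. A call takes as long as a camera call.
- trace(name, camera): "mask" (384x512 bool, what is visible of it) and "rect" ([left, top, width, height] in pixels, round what is visible of it).
The state is a dict: "time_s": time; "qpos": joint angles; "qd": joint speeds; "tau": joint torques, N m; "position": TCP position; "orientation": TCP orientation; "ft_force": force on the tool from outside, world axes, zero at the start; "ft_torque": the same for the moment, N m; "width": opening from 0.0 (shut) to 1.0 (fully open); "grasp_force": force on a finger pad.
Only numpy, scipy, OpenCV 4.12 (cv2) and the standard library are available. Lean on these libraries where they do the work, as an engineer would, in place of code of your own. Each camera call takes 0.05 s, during which the arm holds its last target. There are 200 camera calls.

## Working session

There is one attempt and no reset: what is moved stays moved. The work goes in short steps, Python scripts to look and compute and a tool call to move; the robot and the scene stay as the last step left them, time stands still between calls to the robot, and variables do not carry over. Pictures are saved under pics/ and viewed, at most 10 in all, crops included, and the job is handed in when it is done.

Besides the shell and the picture viewer there is one more tool, called after "Emit:" as name(argument=value, ...) on one line, values as JSON. arm_command: Moves the arm, as the interface text tells. Its arguments: {"type":"object","properties":{"dp":{"type":"array","items":{"type":"array","items":{"type":"number"}}},"delta_rot":{"type":"array","items":{"type":"array","items":{"type":"number"}}},"claw":{"type":"number"},"force":{"type":"number"}},"required":["dp","delta_rot"]}

```bash
mkdir -p pics; cat > h.py <<'E'
import numpy as np, cv2
from station import monitor, viewer, ticket, trace, arm
def world(c, mask=None):
    """world xyz for all pixels (HxWx3)"""
    H,W=c['range_z'].shape
    f=H/2/np.tan(np.radians(c['vertical_fov'])/2)
    u,v=np.meshgrid(np.arange(W),np.arange(H))
    xd=(u-c['cx'])/f; yd=(v-c['cy'])/f
    x,y=xd.copy(),yd.copy()
    for _ in range(20):
        s=1+c['k1']*(x*x+y*y); x,y=xd/s,yd/s
    z=c['range_z']; P=np.stack([x*z,y*z,z],-1)
    R=cv2.Rodrigues(np.array(c['rvec'],float))[0]
    return (P-np.array(c['tvec']).ravel())@R
E
python3 - <<'E'
from h import *
print(monitor.get_state(), arm.hold_point_z)
for n in ['scene','top']:
    c=viewer.capture(n); cv2.imwrite(f'pics/{n}0.png',c['frame'][:,:,::-1])
    R=cv2.Rodrigues(np.array(c['rvec'],float))[0]; print(n,'cam at',-R.T@np.array(c['tvec']).ravel(),c['k1'])
    W=world(c)
    for t in ['cam_head','cam_button_top','lamp_head','cam_button','lamp_button','roll_a','pen','calc','pad']:
        for d in trace(t,n)[:2]:
            m=d['mask']&(c['range_z']>0); p=W[m]
            if len(p): print(n,t,round(d['conf'],2),d['rect'],np.percentile(p,[5,50,95],axis=0).round(3).tolist())
E
```

```text
{'time_s': 0.0, 'qpos': array([-73.40760971,  30.77533313,  -0.25443316,  88.16788553,
         0.14913348,  61.15156893,  -4.07927671]), 'qd': array([-0.02975079,  0.04997432, -0.01425036,  0.01070779, -0.10462005,
       -0.082967  ,  0.03162411]), 'tau': array([-3.30667226e-04, -5.70997846e+01,  9.90463570e-01, -2.51604366e+01,
       -5.62678592e-02,  1.78918184e-02,  1.43239890e-04]), 'position': array([0.22625512, 0.6088375 , 0.30188258]), 'orientation': array([-1.79905805e+02,  7.03935460e-03,  1.59619114e+02]), 'ft_force': array([-0.55843738,  0.10072911, -0.13122718]), 'ft_torque': array([0.01929377, 0.02562986, 0.02804155]), 'grasp_force': 0.0, 'width': 0.9987885343751387} 0.0453
scene cam at [-0.26229589 -0.74862293  0.7889246 ] -0.009256308770394196
scene cam_head 0.65 [216.4, 164.6, 16.9, 22.1] [[0.501, 0.046, 0.015], [0.512, 0.057, 0.175], [0.735, 0.253, 0.195]]
scene cam_button_top 0.23 [305.8, 257.8, 37.8, 32.5] [[0.396, -0.432, 0.064], [0.437, -0.403, 0.073], [0.483, -0.371, 0.077]]
scene lamp_head 0.5 [276.1, 191.7, 19.4, 26.5] [[0.494, -0.223, 0.047], [0.503, -0.20
[... 1717 characters left out ...]
52], [0.477, 0.089, 0.155]]
top roll_a 0.97 [258.1, 165.2, 25.2, 30.7] [[0.564, -0.106, 0.066], [0.596, -0.077, 0.072], [0.627, -0.045, 0.077]]
top roll_a 0.82 [170.6, 132.3, 28.2, 25.6] [[0.68, 0.15, -0.0], [0.71, 0.181, 0.023], [0.739, 0.209, 0.028]]
top pen 0.59 [250.2, 223.9, 45.3, 5.8] [[0.446, -0.141, 0.059], [0.455, -0.084, 0.073], [0.464, -0.029, 0.078]]
top calc 0.88 [368.6, 213.9, 26.8, 36.5] [[0.401, -0.428, 0.064], [0.447, -0.395, 0.072], [0.493, -0.363, 0.077]]
top pad 0.59 [364.3, 163.3, 37.8, 53.1] [[0.505, -0.451, 0.065], [0.571, -0.404, 0.07], [0.636, -0.356, 0.074]]
top pad 0.25 [209.6, 189.8, 14.5, 22.7] [[0.504, 0.051, 0.151], [0.523, 0.066, 0.192], [0.548, 0.083, 0.197]]
```

```bash
python3 - <<'E'
from h import *
a=cv2.imread('pics/top0.png')[120:280,140:420]; b=cv2.imread('pics/scene0.png')[120:300,180:400]
a=cv2.resize(a,None,fx=2.85,fy=2.85,interpolation=2); cv2.imwrite('pics/top_c.png',a)
cv2.imwrite('pics/scene_c.png',cv2.resize(b,None,fx=3.2,fy=3.2,interpolation=2))
c=viewer.capture('top'); W=world(c).reshape(-1,3)
for lo,hi in [(.186,.205),(.145,.16),(.13,.145)]:
    m=(W[:,2]>lo)&(W[:,2]<hi)&(abs(W[:,0]-.5)<.09)&(abs(W[:,1]-.065)<.08)
    p=W[m]; print(lo,m.sum(),p.min(0).round(4),p.max(0).round(4),p.mean(0).round(4),cv2.minAreaRect(p[:,:2].astype(np.float32)*1000))
E
```

```text
0.186 184 [0.5049 0.0482 0.1862] [0.5446 0.0902 0.2006] [0.5218 0.0681 0.1935] ((525.9989624023438, 67.30828857421875), (39.54733657836914, 39.716251373291016), 77.62319946289062)
0.145 82 [0.456  0.0483 0.1455] [0.5203 0.0918 0.1592] [0.4799 0.0786 0.1508] ((491.1830139160156, 75.85859680175781), (28.07953453063965, 75.11647033691406), 67.01314544677734)
0.13 192 [0.4481 0.0499 0.1307] [0.5351 0.1006 0.1444] [0.4784 0.0777 0.1396] ((494.3896789550781, 75.12774658203125), (34.59581756591797, 90.19596099853516), 77.75578308105469)
```

View pics/top_c.png

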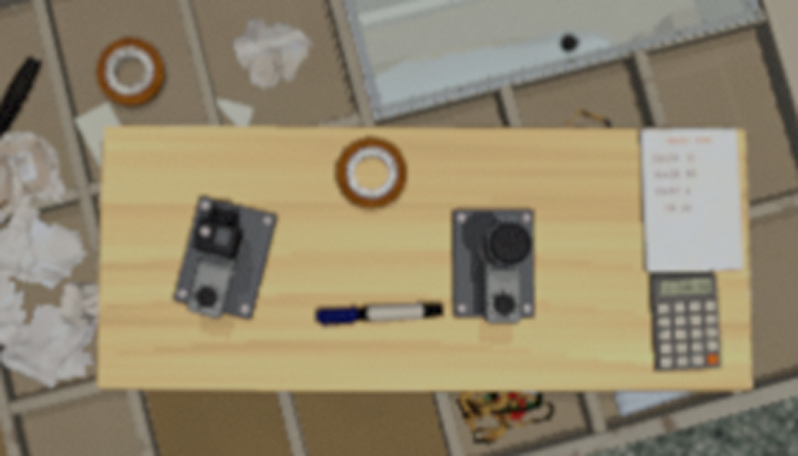

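View pics/scene_c.png

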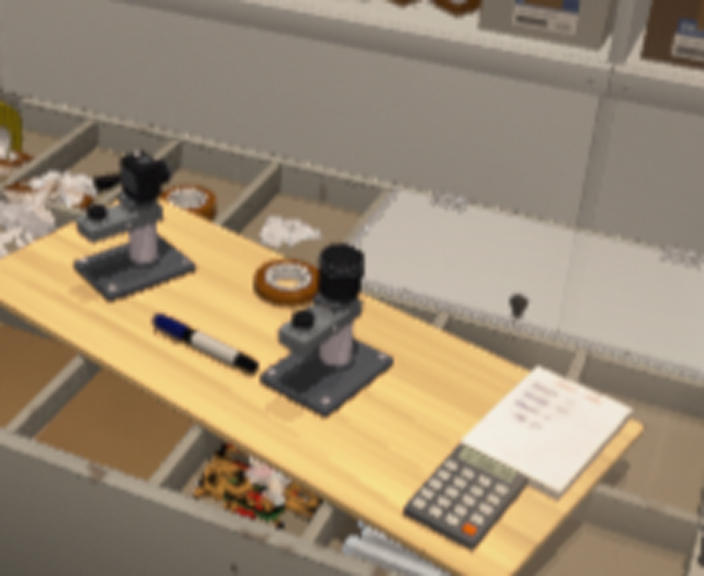

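Emit:
arm_command(dp=[[0, 0, -2], [0, 0, -4], [0, 0, -4], [0, 0, -4], [0, 0, -4], [0, 0, -4], [0, 0, 0], [0, 0, 0]], delta_rot=[[0, 0, 0], [0, 0, 0], [0, 0, 0], [0, 0, 0], [0, 0, 0], [0, 0, 0], [0, 0, -0.07], [0, 0, -0.072]], claw=0, force=20)

```text
time_s: 2.05
position: [0.2264, 0.6094, 0.5233]
orientation: [179.9, 0.0, 167.9]
ft_force: [0.0, -0.9, -0.1]
width: 0.118
grasp_force: 0.0
```

Emit:
arm_command(dp=[[-1.5, -2, 0], [-3, -4, 0], [-3, -4, 0], [-3, -4, 0], [-3, -4, 0], [-3, -4, 0], [-3, -4, 0], [-3, -4, 0], [-3, -4, 0], [-3, -4, 0]], delta_rot=[[0, 0, 0], [0, 0, 0], [0, 0, 0], [0, 0, 0], [0, 0, 0], [0, 0, 0], [0, 0, 0], [0, 0, 0], [0, 0, 0], [0, 0, 0]])

```text
time_s: 3.3
position: [0.4247, 0.1758, 0.523]
orientation: [180.0, 0.0, 167.8]
ft_force: [0.8, -0.3, -0.7]
width: 0.001
grasp_force: 0.0
```

Emit:
arm_command(dp=[[-3, -4, 0], [-2, -3, 0], [-1.1, -1.3, 0], [0, 0, 4], [0, 0, 6], [0, 0, 6], [0, 0, 5], [0, 0, 3.3], [0, 0, 0]], delta_rot=[[0, 0, 0], [0, 0, 0], [0, 0, 0], [0, 0, 0], [0, 0, 0], [0, 0, 0], [0, 0, 0], [0, 0, 0], [0, 0, 0]])

```text
time_s: 4.42
position: [0.465, 0.0831, 0.2781]
orientation: [-179.9, -0.2, 167.7]
ft_force: [0.6, 0.2, 0.2]
width: 0.007
grasp_force: 0.0
```

```bash
python3 - <<'E'
from h import *
s=monitor.get_state(); print(s['position'],s['orientation'],s['qpos'].round(1))
c=viewer.capture('scene'); W=world(c)
cv2.imwrite('pics/s1.png',cv2.resize(c['frame'][100:260,150:330,::-1],None,fx=3.6,fy=3.6,interpolation=2))
W=W.reshape(-1,3)
m=(W[:,2]>.1455)&(W[:,2]<.156)&(W[:,0]>.44)&(W[:,0]<.485)&(abs(W[:,1]-.08)<.025)
p=W[m]; print(len(p),p.min(0),p.max(0),p.mean(0))
# edges of the head (scene): side plane & top
m=(W[:,2]>.16)&(W[:,2]<.205)&(W[:,0]>.49)&(W[:,0]<.56)&(abs(W[:,1]-.07)<.05)
p=W[m]; a=np.radians(-12.25); q=p-[.521,.0687,0]; l=np.c_[q[:,0]*np.cos(a)+q[:,1]*np.sin(a),-q[:,0]*np.sin(a)+q[:,1]*np.cos(a)]
print(len(p),np.percentile(l,[2,10,50,90,98],axis=0).round(4).tolist(),p[:,2].max())
E
```

```text
[0.46502383 0.08307263 0.27813986] [-179.85059371   -0.21886089  167.74176533] [-33.6  15.9  21.2 116.5  -7.5  49.1  69.6]
27 [0.4529342  0.0679831  0.14563376] [0.4765268  0.09043524 0.15488491] [0.46306098 0.07673577 0.15086637]
176 [[-0.0181, -0.0243], [-0.0166, -0.0223], [-0.0055, -0.0145], [0.0202, 0.0062], [0.0294, 0.013]] 0.19793780382810913
```

View pics/s1.png

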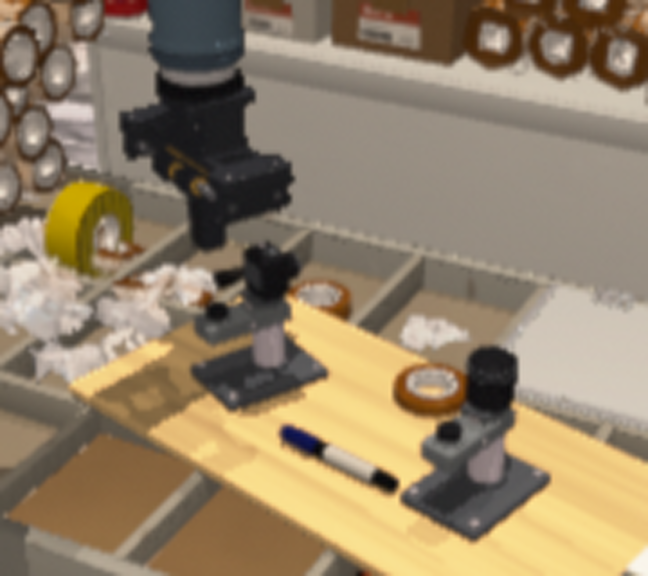

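Emit:
arm_command(dp=[[-0.15, -0.3, 1.5], [0, 0, 2.5], [0, 0, 1.2], [0, 0, 0.4], [0, 0, 0.3], [0, 0, 0.3], [0, 0, 0.3], [0, 0, 0.3], [0, 0, 0.2], [0, 0, 0]], delta_rot=[[0, 0, 0], [0, 0, 0], [0, 0, 0], [0, 0, 0], [0, 0, 0], [0, 0, 0], [0, 0, 0], [0, 0, 0], [0, 0, 0], [0, 0, 0]])

```text
time_s: 5.72
position: [0.4675, 0.0803, 0.2099]
orientation: [180.0, 0.0, 167.8]
ft_force: [0.2, 0.1, 4.6]
width: 0.01
grasp_force: 2.1
```

Emit:
arm_command(dp=[[0, 0, 0.15], [0, 0, 0.1], [0, 0, 0], [0, 0, 0]], delta_rot=[[0, 0, 0], [0, 0, 0], [0, 0, 0], [0, 0, 0]])

```text
time_s: 6.22
position: [0.4675, 0.0802, 0.2086]
orientation: [179.9, 0.0, 167.7]
ft_force: [-5.3, -0.9, 20.4]
width: 0.004
grasp_force: 10.1
```

Emit:
arm_command(dp=[[0, 0, -1], [0, 0, -3], [0, 0, -4], [0, 0, -1.5], [-2, 0, 0], [-2.4, 0, 0], [-1, 0, 0], [0, 0, 0], [0, 0, 0]], delta_rot=[[0, 0, 0], [0, 0, 0], [0, 0, 0], [0, 0, 0], [0, 0, 0], [0, 0, 0], [0, 0, 0], [0, 0, 0], [0, 0, 0]], claw=1)

```text
time_s: 7.35
position: [0.519, 0.0689, 0.3018]
orientation: [-180.0, -0.1, 167.8]
ft_force: [0.3, 0.2, 0.2]
width: 0.995
grasp_force: 0.0
```

```bash
python3 - <<'E'
from h import *
s=monitor.get_state(); print(s['position'],s['orientation'],s['width'])
c=viewer.capture('scene'); W=world(c)
cv2.imwrite('pics/s2.png',cv2.resize(c['frame'][120:220,170:270,::-1],None,fx=5.5,fy=5.5,interpolation=2))
W=W.reshape(-1,3)
m=(W[:,2]>.1405)&(W[:,2]<.156)&(W[:,0]>.45)&(W[:,0]<.48)&(abs(W[:,1]-.08)<.02)
print(m.sum(),np.percentile(W[m][:,2],[5,50,95]))
E
```

```text
[0.51904675 0.06887342 0.30183925] [-1.79983149e+02 -7.19159882e-02  1.67766202e+02] 0.9947831245345772
33 [0.14085516 0.14387825 0.1475121 ]
```

View pics/s2.png

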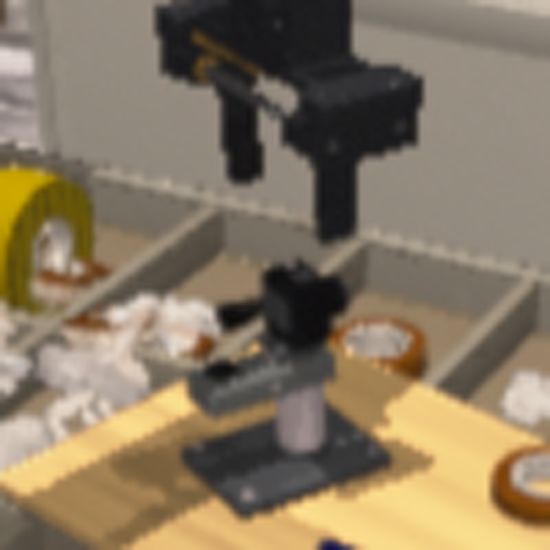

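Emit:
arm_command(dp=[[-0.1, 0, 2], [0, 0, 2.5], [0, 0, 2], [0, 0, 1], [0, 0, 0.8], [0, 0, 0]], delta_rot=[[0, 0, 0], [0, 0, 0], [0, 0, 0], [0, 0, 0], [0, 0, 0], [0, 0, 0]])

```text
time_s: 8.15
position: [0.5208, 0.0685, 0.2192]
orientation: [-180.0, -0.0, 167.8]
ft_force: [-0.4, 0.6, -0.0]
width: 1.006
grasp_force: 0.0
```

Emit:
arm_command(dp=[[0, 0, 0], [0, 0, 0], [0, 0, 0], [0, 0, 0], [0, 0, 0], [0, 0, 0], [0, 0, 0], [0, 0, 0]], delta_rot=[[0, 0, 0], [0, 0, 0], [0, 0, 0], [0, 0, 0], [0, 0, 0], [0, 0, 0], [0, 0, 0], [0, 0, 0]], claw=0, force=40)

```text
time_s: 9.15
position: [0.5208, 0.0677, 0.2193]
orientation: [-180.0, -0.0, 167.7]
ft_force: [-1.5, -4.6, 2.5]
width: 0.454
grasp_force: 40.0
```

Emit:
arm_command(dp=[[0, -0.1, -0.2], [0, 0, -0.5], [0, 0, -0.6], [0, 0, -0.6], [0, 0, -0.6], [0, 0, -0.6], [0, 0, -0.6], [0, 0, -0.5], [0, 0, -0.3], [0, 0, 0]], delta_rot=[[0, 0, 0], [0, 0, 0], [0, 0, 0], [0, 0, 0], [0, 0, 0], [0, 0, 0], [0, 0, 0], [0, 0, 0], [0, 0, 0], [0, 0, 0]])

```text
time_s: 10.4
position: [0.5207, 0.0676, 0.2644]
orientation: [180.0, 0.0, 167.8]
ft_force: [-1.3, -1.9, -1.4]
width: 0.45
grasp_force: 40.0
```

Emit:
arm_command(dp=[[0, 0, -0.3], [0, 0, -0.5], [0, 0, -0.6], [0, 0, -0.6], [0, 0, -0.6], [0, 0, -0.6], [0, 0, -0.5], [0, 0, -0.4], [0, 0, -0.3], [0, 0, 0]], delta_rot=[[0, 0, 0], [0, 0, 0], [0, 0, 0], [0, 0, 0], [0, 0, 0], [0, 0, 0], [0, 0, 0], [0, 0, 0], [0, 0, 0], [0, 0, 0]])

```text
time_s: 11.65
position: [0.5207, 0.0675, 0.3084]
orientation: [180.0, 0.0, 167.8]
ft_force: [-0.5, -1.6, -4.8]
width: 0.452
grasp_force: 40.0
```

Emit:
arm_command(dp=[[0, 0, -0.1], [0, 0, -0.1], [0, 0, 0], [0, 0, 0], [0, 0, 0]], delta_rot=[[0, 0, 0], [0, 0, 0], [0, 0, 0], [0, 0, 0], [0, 0, 0]])

```text
time_s: 12.28
position: [0.5205, 0.0676, 0.3099]
orientation: [-180.0, -0.0, 167.8]
ft_force: [0.6, -2.4, -10.9]
width: 0.453
grasp_force: 40.0
```

```bash
python3 - <<'E'
from h import *
s=monitor.get_state(); print(s['position'],s['ft_force'],s['width'])
c=viewer.capture('scene')
cv2.imwrite('pics/s3.png',cv2.resize(c['frame'][100:220,160:280,::-1],None,fx=4.8,fy=4.8,interpolation=2))
E
```

```text
[0.52048748 0.06755708 0.30991304] [  0.60617805  -2.38319135 -10.92900505] 0.4527832118722556
```

View pics/s3.png

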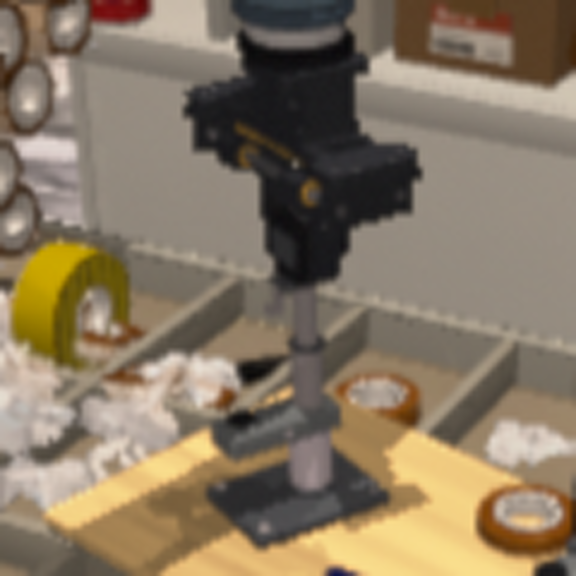

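The picture shows both tubes drawn out, with the joint between them at about (305,345), and the camera held in the fingers at about (300,250). The pull has risen to 11 N after 90.6 mm of travel, which means the second stop is reached.

```bash
python3 -c "
from h import *
print(ticket.sign_off())"
```

```text
the job is handed in; nothing more can be done
None
```

I pressed the camera post's button, gripped the camera by its sides and drew it up about 90 mm to the second stop, where the arm is still holding it. The arm stayed clear of the lamp post and the loose things. The job is handed in, but sign-off returned no verdict.

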